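# Make up the patient kit and the control kit for the cassette reader

## Robot

A 6-joint arm with a two-finger parallel gripper is mounted at the origin on a cart in front of the work surface, level with it; the furniture and walls round the work are solid. World frame = base frame: x ahead of the robot, y to its left, z up, the work surface at z = 0. Lengths are in m, angles in rad, forces in N, time in s.
With the tool pointing down it reaches from about 0.35 to 0.975 m from the base axis. Payload 4.9 kg.
Tool frame: the origin (TCP) lies at the very end of the fingers, on their centre line; the grasp point (between the pads) lies 19 mm behind it (ctrl.grasp_offset is the distance from the TCP to the grasp point, in m); z points along the fingers, y is the line along which they close (so a half turn about z gives the same grasp; the last joint's range is limited). The gripper opens to 85 mm and grips with 20 to 120 N. Pads are 22 mm wide; open, the fingers measure 114 mm over their backs; the gripper's body (76 mm by 85 mm) begins 54 mm behind the grasp point. The pads swing forward as they close: fully open they stand 13 mm farther back than shut.
Start: joints at [-1.445, 0.053, 1.613, -0, 1.476, -0.119], TCP at [0.151, -0.606, 0.231] pointing down, gripper open.
Joint ranges: [-3.01, 3.01], [-1.01, 2.22], [0.06, 2.58], [-1.02, 4.17], [0.09, 2.62], [-3.14, 3.14]. Speed limits (rad/s): [2.57, 2.57, 3.14, 3.14, 3.14, 3.14].

## Interface

Orientations are given as a rotation vector (axis times angle).
In Python, from station import ctrl, optics gives the robot as it stands.
- The arm moves only by the shell command python3 -m handwheel 'ROWS' [OPENING] [FORCE]. ROWS is JSON, a list of rows, each an object of numbers: "tx", "ty", "tz": the shift along the tool's x, y, z in mm; "roll": the turn about the tool's z in rad. A call has 1 to 12 rows; each row shifts and turns the commanded pose from where the row before left it, along the tool's axes as they then stand; what a row does not reach is not made up. A row lasts 1/12 s, in which the tool goes at most 41.7 mm and 7.16 degrees, less where a joint would pass 70% of its speed; a pose out of reach is approached as far as the arm can. A call with a gripper value outside its range is refused whole. OPENING is the finger opening in mm, from 0 to 85.4, set as the call begins (- or left out, the last holds). The fingers move at their own pace and stop on an object; FORCE is the grip in N (left out, the last holds). Time passes only in rows, so rows that do not move let the fingers close. It gives the time, the measured TCP pose, the force, the opening and the grip force at its end, in the units of the state.
- ctrl.get_obs(): the state, without advancing time (a new reading comes with each control period).
- optics.get_image(name): name is "side" or "top" or "wrist"; returns (picture, depth): 420x560x3 uint8, red, green, blue; 420x560 float32, m along the optical axis (not along the pixel's ray), 0 where there is no reading.
- optics.camera_params(name): a dict with "mtx" (3x3 intrinsics, pixels), "k1" (the pictures are not rectified: a ray, as slopes to the right and down, at radius r is drawn at 1 + k1 r^2 times it, then the intrinsics apply), "extrinsics" (4x4, takes a point from camera to world coordinates); the wrist camera has in their place "tool_from_camera" (4x4, takes a point from camera to tool coordinates, whose origin is the TCP and whose axes are the flange's). Camera axes: x right, y down, z forward; pixel columns grow to the right and rows downward; lengths in m; the calibration is good to about 2 mm. A picture is of the moment at which its call begins: read the wrist's pose just before it. camera_params takes no time and is no camera call.
- ctrl.finish_job(): hands the job in; it is judged then, once.
The state is a dict: "t": time; "q": joint angles; "dq": joint speeds; "effort": joint torques, N m; "tool_pos": TCP position; "tool_rot": TCP orientation; "contact_force": force on the tool from outside, world axes, zero at the start; "wrist_torque": the same for the moment, N m; "opening": finger opening in m; "grip_force": force on a finger pad.
Only numpy, scipy, OpenCV 4.12 (cv2) and the standard library are available. Lean on these libraries where they do the work, as an engineer would, in place of code of your own. Each camera call takes 0.05 s, during which the arm holds its last target. There are 200 camera calls.

## Task

Make up the two kits for the next reader runs from the stock standing on the right of the bench. The short white tray with one bottle well is the patient kit: stand one slim buffer bottle in its well and lay one test cassette flat in its long compartment; the long tray with two wells is the control kit: stand one stout control vial in each well and lay one test cassette flat in its long compartment. Leave the spare buffer bottle standing and the spare cassette lying flat on the bench, outside the trays.

Things in the scene. Friction and masses are not known exactly. Their poses are not given: they have to be found in the camera images.
- patient_tray: Patient kit tray, the shorter, 143 x 52 mm, one bottle well. White, fixed. Origin: centre of underside, x along it from cassette compartment to wells, z up. Floor 6 mm, rim 24 mm above bench. Compartment 88 (x) x 46 mm, centre x = -24.5 mm; its long walls are cut away to the floor over the middle 46 mm for fingers. Well 46 x 46 mm, centre x = +45.5 mm. All at y = 0; walls 3 mm.
- control_tray: Control kit tray, the longer, 192 x 52 mm, two bottle wells. White, fixed. Origin: centre of underside, x along it from cassette compartment to wells, z up. Floor 6 mm, rim 24 mm above bench. Compartment 88 (x) x 46 mm, centre x = -49 mm; its long walls are cut away to the floor over the middle 46 mm for fingers. Wells 46 x 46 mm, centres x = +21 and +70 mm. All at y = 0; walls 3 mm.
- buffer_1: Slim whitish bottle with a blue cap, one of two alike (either will do): 25 mm diameter, 64 mm tall, straight body to about 45 mm, rigid; stands loose among the stock. Taller and slimmer than the controls. Origin at the centre of its underside, z up. About 30 g.
- buffer_2: Slim whitish bottle with a blue cap, one of two alike (either will do): 25 mm diameter, 64 mm tall, straight body to about 45 mm, rigid; stands loose among the stock. Taller and slimmer than the controls. Origin at the centre of its underside, z up. About 30 g.
- control_1: Control vial: short, stout, brownish body, 29 mm diameter, 56 mm tall, straight body to about 38 mm, rigid; one of two (cap colour does not matter, either goes in either well). Stands loose among the stock. Origin at the centre of its underside, z up. About 35 g.
- control_2: Control vial: short, stout, brownish body, 29 mm diameter, 56 mm tall, straight body to about 38 mm, rigid; one of two (cap colour does not matter, either goes in either well). Stands loose among the stock. Origin at the centre of its underside, z up. About 35 g.
- cassette_x: White flat test cassette, one of three alike (any will do), 70 x 20 mm, 4 to 5 mm thick, lying loose and flat, window up, among the stock. Origin at the centre of its underside, x along its length, z up. Pinch it across the 20 mm width at mid length. About 12 g.
- cassette_y: White flat test cassette, one of three alike (any will do), 70 x 20 mm, 4 to 5 mm thick, lying loose and flat, window up, among the stock. Origin at the centre of its underside, x along its length, z up. Pinch it across the 20 mm width at mid length. About 12 g.
- cassette_z: White flat test cassette, one of three alike (any will do), 70 x 20 mm, 4 to 5 mm thick, lying loose and flat, window up, among the stock. Origin at the centre of its underside, x along its length, z up. Pinch it across the 20 mm width at mid length. About 12 g.
Mind the look-alikes: they are no part of the job. Leave any turquoise look-alike of the control_1 alone.

How it is judged:
By the outcome, as a careful person would: the job done as asked, in the order asked, and still so for the second after the job is handed in, with the robot touching nothing.
It also fails if it takes over 106 s, if anything falls off the work surface, if the arm or the gripper's body presses on something with over 40 N, if the wrist force passes 120 N, or if a joint passes its speed limit or range.

## Working session

There is one attempt and no reset: what is moved stays moved. The work goes in short steps, Python scripts to look and compute and a shell command to move; the robot and the scene stay as the last step left them, time stands still between calls to the robot, and variables do not carry over. Pictures are saved under pics/ and viewed, at most 14 in all, crops included, and the job is handed in when it is done.

```bash
ls; mkdir -p pics
cat > h.py <<'E'
import numpy as np, cv2
from station import ctrl, optics
from scipy.spatial.transform import Rotation as R
def snap(n):
    o=ctrl.get_obs(); im,d=optics.get_image(n); p=optics.camera_params(n)
    if n=='wrist':
        T=np.eye(4);T[:3,:3]=R.from_rotvec(o['tool_rot']).as_matrix();T[:3,3]=o['tool_pos'];E=T@np.array(p['tool_from_camera'])
    else: E=np.array(p['extrinsics'])
    return im,d,np.array(p['mtx']),p['k1'],E
def save(im,f): cv2.imwrite('pics/'+f,cv2.cvtColor(im,cv2.COLOR_RGB2BGR))
def rays(uv,K,k1):
    uv=np.asarray(uv,float).reshape(-1,1,2)
    n=cv2.undistortPoints(uv,K,np.array([k1,0,0,0.])).reshape(-1,2)
    return np.c_[n,np.ones(len(n))]
def onplane(uv,z,K,k1,E):
    d=rays(uv,K,k1)@E[:3,:3].T; o=E[:3,3]
    return o+d*((z-o[2])/d[:,2])[:,None]
def cloud(d,K,k1,E):
    v,u=np.indices(d.shape); r=rays(np.stack([u.ravel(),v.ravel()],1),K,k1)*d.reshape(-1,1)
    P=(r@E[:3,:3].T+E[:3,3]).reshape(d.shape+(3,)); P[d==0]=np.nan
    return P
E
python3 - <<'E'
from h import *
for n in ('top','side','wrist'):
    im,d,K,k1,E=snap(n); save(im,n+'0.png'); np.savez('/tmp/%s0.npz'%n,im=im,d=d,K=K,k1=k1,E=E); print(n,np.round(E,3).tolist(),K[0,0],k1)
o=ctrl.get_obs();print(o)
E
```

```text
pics
top [[-0.015, -0.988, 0.152, 0.416], [-0.999, 0.02, 0.033, -0.031], [-0.036, -0.151, -0.988, 1.041], [0.0, 0.0, 0.0, 1.0]] 423.91359150237344 -0.011975015458202789
side [[0.977, 0.157, -0.144, 0.713], [0.212, -0.646, 0.734, -0.804], [0.022, -0.747, -0.664, 0.755], [0.0, 0.0, 0.0, 1.0]] 469.7817627493412 -0.03717843206690479
wrist [[0.244, -0.92, -0.306, 0.231], [-0.97, -0.232, -0.075, -0.585], [-0.002, 0.315, -0.949, 0.373], [0.0, 0.0, 0.0, 1.0]] 303.17457993576033 -0.01494987440334106
{'t': 0.15, 'q': array([-1.44499553e+00,  5.32000859e-02,  1.61400060e+00,  1.03999522e-05,
        1.47600001e+00, -1.19006750e-01]), 'dq': array([-5.51995616e-04, -1.85868463e-03, -4.37048787e-03, -5.64938809e-04,
        8.06039071e-05,  4.45586552e-04]), 'effort': array([ 3.94345761e-04, -3.94239914e+01, -3.70722699e+01, -6.21210279e-05,
        4.73257096e-03, -2.91250194e-05]), 'tool_pos': array([ 0.15141757, -0.60587044,  0.23033548]), 'tool_rot': array([-3.11649143e+00, -3.83385378e-01, -7.67704186e-06]), 'contact_force': array([-0.09046374,  1.1474818 , -0.93430097]), 'wrist_torque': array([ 0.05468218, -0.01347779,  0.00560113]), 'grip_force': 0.0, 'opening': 0.08565215790706762}
```

View pics/top0.png

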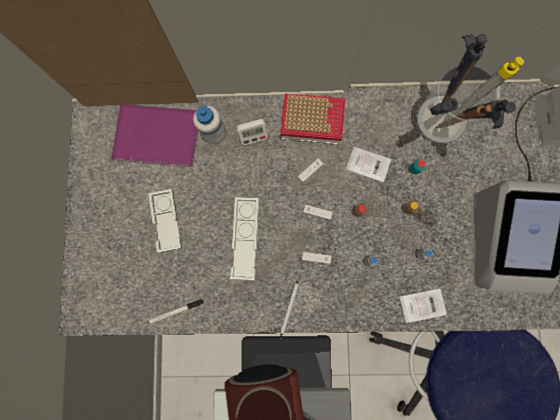

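View pics/side0.png

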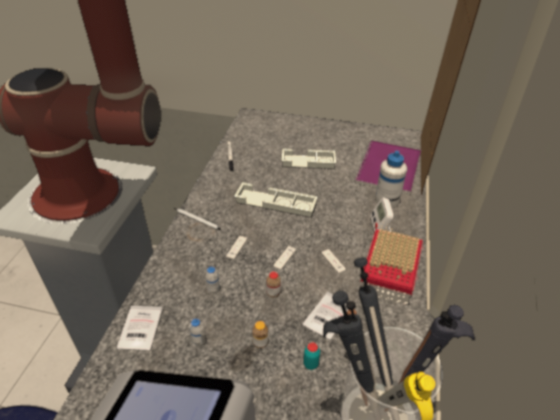

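The top view shows the patient tray at about (165,220) and the control tray at (244,238). The cassettes are at (311,170), (318,212) and (316,258), the controls at (361,210) red and (414,208) orange, and the buffers at (373,261) and (429,254). The turquoise decoy is at (418,166). The side view shows the same items, including buffers at (211,275) and (196,330), and controls at (273,283) and (260,333).

```bash
cat > m.py <<'E'
from h import *
def blobs(n):
    z=np.load('/tmp/%s0.npz'%n); im,d,K,k1,E=[z[k] for k in('im','d','K','k1','E')]; P=cloud(d,K,float(k1),E)
    hsv=cv2.cvtColor(im,cv2.COLOR_RGB2HSV)
    X,Y,Z=P[...,0],P[...,1],P[...,2]
    reg=(X>.2)&(X<.95)&(Y>-.65)&(Y<.45)
    ms={'white':(hsv[...,1]<45)&(hsv[...,2]>165)&reg&(Z<.05),'tall':reg&(Z>.025)&(Z<.09)}
    for k,m in ms.items():
        c,l,s,ce=cv2.connectedComponentsWithStats(m.astype(np.uint8))
        for i in range(1,c):
            if s[i,4]<25: continue
            q=P[l==i]; hs=hsv[l==i]
            zt=np.nanpercentile(q[:,2],95)
            (cx,cy),wh,a=cv2.minAreaRect(q[:,:2].astype(np.float32)*1000)
            print(n,k,np.round(ce[i]),s[i,4],'ztop',round(zt*1e3,1),'rect',round(cx),round(cy),np.round(wh),round(a),'medhsv',np.median(hs,0))
if __name__=='__main__':
    for n in('top','side'): blobs(n)
E
python3 m.py
```

```text
top white [368. 164.] 864 ztop 9.2 rect 689 -227 [99. 63.] 69 medhsv [ 18.  19. 198.]
top white [310. 170.] 199 ztop 9.6 rect 678 -82 [19. 70.] 42 medhsv [ 20.  30. 202.]
top white [165. 221.] 1191 ztop 28.0 rect 557 281 [153.  59.] 11 medhsv [ 25.  30. 206.]
top white [244. 239.] 1748 ztop 27.9 rect 508 84 [ 58. 198.] 87 medhsv [ 25.  28. 211.]
top white [318. 212.] 207 ztop 9.3 rect 570 -96 [69. 19.] 74 medhsv [ 20.  29. 203.]
top white [316. 257.] 214 ztop 9.9 rect 458 -90 [68. 19.] 81 medhsv [ 20.  30. 203.]
top white [289. 308.] 145 ztop 13.5 rect 339 -22 [  7. 118.] 72 medhsv [ 21.  21. 190.]
top white [422. 305.] 1021 ztop 9.2 rect 341 -340 [63. 99.] 11 medhsv [ 18.  18. 200.]
top white [168. 314.] 155 ztop 18.1 rect 328 269 [10. 94.] 20 medhsv [ 19.  31. 188.]
top tall [531.  69.] 315 ztop 87.4 rect 901 -617 [ 5. 65.] 1 medhsv [ 21.  43. 100.]
top tall [491.  68.] 125 ztop 88.8 rect 900 -510 [ 4. 59.] 1 medhsv [ 21.  42. 101.]
top tall [269.  83.] 4206 ztop 87.2 rect 883 14 [ 23. 872.] 2 medhsv [ 21.  45. 102.]
top tall [443.  87.] 89 ztop 85.8 rect 861 -405 [ 4. 35.] 12 medh
[... 3044 characters left out ...]
39.]
side tall [260. 331.] 261 ztop 56.5 rect 574 -324 [28. 24.] 31 medhsv [ 16. 126. 137.]
side tall [448. 383.] 782 ztop 87.0 rect 900 -362 [159.   3.] 90 medhsv [ 19.  55. 102.]
side tall [312. 353.] 272 ztop 56.5 rect 672 -347 [23. 28.] 85 medhsv [ 85.5 184.  120.5]
side tall [375. 366.] 96 ztop 84.7 rect 782 -360 [22.  3.] 18 medhsv [ 17.  46. 143.]
side tall [397. 368.] 280 ztop 88.4 rect 815 -360 [ 5. 28.] 73 medhsv [ 16.  45. 144.]
side tall [112. 396.] 662 ztop 89.0 rect 393 -512 [86. 36.] 84 medhsv [ 17.  37. 142.]
side tall [348. 409.] 266 ztop 87.9 rect 746 -447 [ 8. 60.] 28 medhsv [ 18.  43. 145.]
side tall [254. 416.] 25 ztop 89.4 rect 610 -498 [15.  1.] 86 medhsv [15. 37. 90.]
```

View pics/wrist0.png

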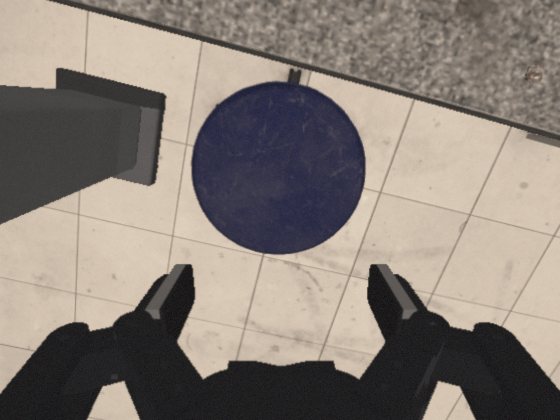

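The wrist view shows only the floor, the stool and the bench edge, with the fingers at (170,290) and (390,290). I'll move over the stock and look from there.

```bash
python3 -m handwheel '[{"tx":20,"ty":-16},{"tx":29,"ty":-24},{"tx":29,"ty":-24},{"tx":29,"ty":-24},{"tx":29,"ty":-24},{"tx":29,"ty":-24},{"tx":29,"ty":-24},{"tx":29,"ty":-24},{"tx":29,"ty":-24},{"tx":29,"ty":-24},{"tx":29,"ty":-24},{"tx":29,"ty":-24}]' 60
python3 -m handwheel '[{"tx":10,"ty":-8,"tz":-10,"roll":0.122},{"roll":0.122,"tz":-10},{"tz":0},{"tz":0}]'
python3 - <<'E'
from h import *
z=snap('wrist'); save(z[0],'w1.png'); np.savez('/tmp/w1.npz',im=z[0],d=z[1],K=z[2],k1=z[3],E=z[4])
E
```

```text
$[0]: bad value
$[1]: bad value
```

View pics/w1.png

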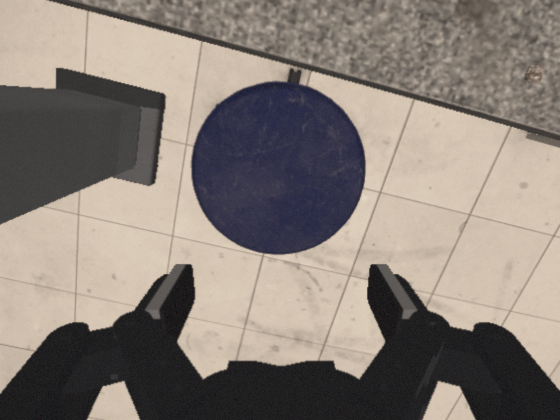

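The picture is unchanged because both moves were refused: every row needs all four keys.

```bash
python3 -m handwheel '[{"tx":20,"ty":-16,"tz":0,"roll":0},{"tx":29,"ty":-24,"tz":0,"roll":0},{"tx":29,"ty":-24,"tz":0,"roll":0},{"tx":29,"ty":-24,"tz":0,"roll":0},{"tx":29,"ty":-24,"tz":0,"roll":0},{"tx":29,"ty":-24,"tz":0,"roll":0},{"tx":29,"ty":-24,"tz":0,"roll":0},{"tx":29,"ty":-24,"tz":0,"roll":0},{"tx":29,"ty":-24,"tz":0,"roll":0},{"tx":29,"ty":-24,"tz":0,"roll":0},{"tx":29,"ty":-24,"tz":0,"roll":0},{"tx":29,"ty":-24,"tz":0,"roll":0}]' 60
python3 -m handwheel '[{"tx":10,"ty":-8,"tz":-10,"roll":0.122},{"tx":0,"ty":0,"tz":-10,"roll":0.122},{"tx":0,"ty":0,"tz":0,"roll":0},{"tx":0,"ty":0,"tz":0,"roll":0}]'
python3 - <<'E'
from h import *
z=snap('wrist'); save(z[0],'w2.png'); np.savez('/tmp/w1.npz',im=z[0],d=z[1],K=z[2],k1=z[3],E=z[4])
E
```

```text
t: 1.2
tool_pos: [0.4132, -0.2508, 0.2313]
tool_rot: [3.118, 0.383, 0.0]
contact_force: [1.0, -0.3, 0.4]
opening: 0.0596
grip_force: 0.0
t: 1.53
tool_pos: [0.4205, -0.2424, 0.2517]
tool_rot: [3.141, 0.007, 0.001]
contact_force: [-0.6, 0.1, -0.6]
opening: 0.06
grip_force: 0.0
```

```bash
python3 -m handwheel '[{"tx":35,"ty":-30,"tz":0,"roll":0},{"tx":35,"ty":-30,"tz":0,"roll":0},{"tx":30,"ty":-20,"tz":0,"roll":0},{"tx":0,"ty":0,"tz":0,"roll":0},{"tx":0,"ty":0,"tz":0,"roll":0}]'
python3 - <<'E'
from h import *
z=snap('wrist'); save(z[0],'w3.png'); np.savez('/tmp/w2.npz',im=z[0],d=z[1],K=z[2],k1=z[3],E=z[4])
E
```

```text
t: 2.0
tool_pos: [0.5136, -0.1676, 0.2499]
tool_rot: [-3.141, -0.006, 0.004]
contact_force: [0.6, 0.2, -0.7]
opening: 0.0601
grip_force: 0.0
```

View pics/w2.png

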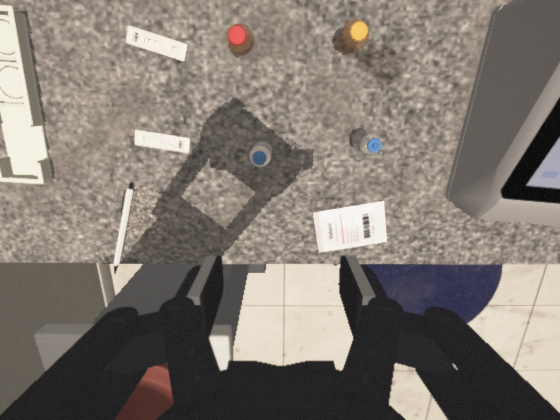

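View pics/w3.png

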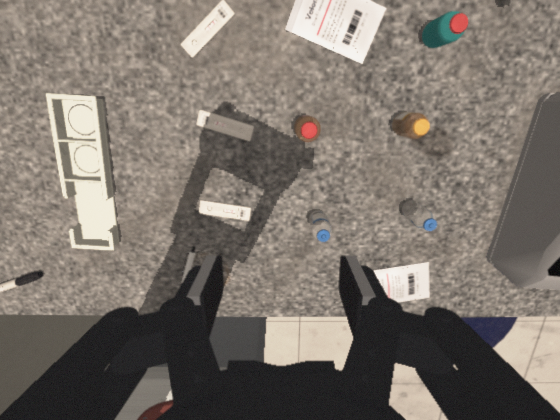

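w2 shows cassettes at (157,43) and (162,141), the red cap at (237,36), the orange cap at (359,31), and blue caps at (260,157) and (374,145). In w3 they are at (226,126), (225,211), (309,130), (421,127), (323,236) and (430,225). The third cassette is at (207,27) and the control tray at (85,170).

```bash
cat > tri.py <<'E'
from h import *
def tri(a,b):
    # a,b: (uv,K,k1,E); returns point, gap
    o=[];d=[]
    for uv,K,k1,E in(a,b):
        r=(rays([uv],K,k1)@E[:3,:3].T)[0]; d.append(r/np.linalg.norm(r)); o.append(E[:3,3])
    s=np.linalg.lstsq(np.c_[d[0],-d[1]],o[1]-o[0],rcond=None)[0]
    p,q=o[0]+s[0]*d[0],o[1]+s[1]*d[1]
    return (p+q)/2,np.linalg.norm(p-q)
def ld(n):
    z=np.load(n); return z['im'],z['d'],z['K'],float(z['k1']),z['E']
def cap(im,uv,r=16):
    u,v=map(int,uv); hsv=cv2.cvtColor(im,cv2.COLOR_RGB2HSV); y0,x0=max(v-r,0),max(u-r,0); w=hsv[y0:v+r,x0:u+r]
    m=((w[...,1]>140)&(w[...,2]>90)).astype(np.uint8)
    c,l,s,ce=cv2.connectedComponentsWithStats(m); i=1+np.argmax(s[1:,4]); return ce[i]+[x0,y0],s[i,4]
E
python3 - <<'E'
from tri import *
A=ld('/tmp/w1.npz');B=ld('/tmp/w2.npz')
for n,a,b in(('red',(237,36),(309,130)),('orange',(359,31),(421,127)),('blueL',(260,157),(323,236)),('blueR',(374,145),(430,225))):
    ca,na=cap(A[0],a);cb,nb=cap(B[0],b); p,g=tri((ca,*A[2:]),(cb,*B[2:])); print(n,np.round(ca,1),na,np.round(cb,1),nb,np.round(p*1e3,1),'gap',round(g*1e3,1))
for n,I in(('w1',A),('w2',B)):
    im,d,K,k1,E=I; P=cloud(d,K,k1,E); g=cv2.cvtColor(im,cv2.COLOR_RGB2HSV); Z=P[...,2]
    bench=np.nanmedian(Z[20:110,60:520]); print(n,'bench z',bench)
    m=(g[...,1]<60)&(g[...,2]>np.where(True,170,0))&(Z<.04)&(P[...,0]>.3)
    c,l,s,ce=cv2.connectedComponentsWithStats(m.astype(np.uint8))
    for i in range(1,c):
        if s[i,4]<250: continue
        ctr=cv2.minAreaRect(np.argwhere(l==i)[:,::-1].astype(np.float32)); bx=onplane(cv2.boxPoints(ctr),.005,K,k1,E)*1e3
        q=P[l==i]; r=cv2.minAreaRect(bx[:,:2].astype(np.float32)); print(np.round(ce[i]),s[i,4],np.round(r[0]),np.round(r[1]),round(r[2]),'depth z',np.round(np.nanpercentile(q[:,2],[5,50,95])*1e3,1))
E
```

```text
red [236.7  35.1] 286 [308.5 129.8] 224 [ 569.3 -196.4   52.9] gap 0.1
orange [358.6  31.3] 224 [420.4 126.5] 215 [ 573.7 -318.9   52. ] gap 0.0Traceback (most recent call last):
  File "<stdin>", line 4, in <module>
  File "tri.py", line 15, in cap
    c,l,s,ce=cv2.connectedComponentsWithStats(m); i=1+np.argmax(s[1:,4]); return ce[i]+[x0,y0],s[i,4]
                                                      ~~~~~~~~~^^^^^^^^^
    return _wrapfunc(a, 'argmax', axis=axis, out=out, **kwds)
    return bound(*args, **kwds)
ValueError: attempt to get argmax of an empty sequence
```

```bash
sed -i 's/(w\[...,2\]>90)/(w[...,2]>v0)/; s/def cap(im,uv,r=16)/def cap(im,uv,r=16,v0=90)/' tri.py
python3 - <<'E'
from tri import *
A=ld('/tmp/w1.npz');B=ld('/tmp/w2.npz')
for n,a,b in(('blueL',(260,157),(323,236)),('blueR',(374,145),(430,225))):
    ca,na=cap(A[0],a,v0=50);cb,nb=cap(B[0],b,v0=50); p,g=tri((ca,*A[2:]),(cb,*B[2:])); print(n,np.round(ca,1),na,np.round(cb,1),nb,np.round(p*1e3,1),'gap',round(g*1e3,1))
for n,I in(('w1',A),('w2',B)):
    im,d,K,k1,E=I; P=cloud(d,K,k1,E); g=cv2.cvtColor(im,cv2.COLOR_RGB2HSV); Z=P[...,2]
    print(n,'bench z',np.nanmedian(Z[20:110,60:520]))
    m=(g[...,1]<60)&(g[...,2]>170)&(Z<.04)&(P[...,0]>.3)
    c,l,s,ce=cv2.connectedComponentsWithStats(m.astype(np.uint8))
    for i in range(1,c):
        if s[i,4]<250: continue
        ctr=cv2.minAreaRect(np.argwhere(l==i)[:,::-1].astype(np.float32)); bx=onplane(cv2.boxPoints(ctr),.005,K,k1,E)*1e3
        q=P[l==i]; r=cv2.minAreaRect(bx[:,:2].astype(np.float32)); print(np.round(ce[i]),s[i,4],np.round(r[0]),np.round(r[1]),round(r[2]),'depth z',np.round(np.nanpercentile(q[:,2],[5,50,95])*1e3,1))
E
```

```text
Traceback (most recent call last):
  File "tri.py", line 15, in cap
    c,l,s,ce=cv2.connectedComponentsWithStats(m); i=1+np.argmax(s[1:,4]); return ce[i]+[x0,y0],s[i,4]
                                                      ~~~~~~~~~^^^^^^^^^
ValueError: attempt to get argmax of an empty sequence
```

```bash
sed -i 's/m=((w\[...,1\]>140)&(w\[...,2\]>v0))/m=(((w[...,1]>140)\&(w[...,2]>v0))|((w[...,0]>95)\&(w[...,0]<128)\&(w[...,1]>80)))/' tri.py
python3 - <<'E'
from tri import *
A=ld('/tmp/w1.npz');B=ld('/tmp/w2.npz')
for n,a,b in(('blueL',(260,157),(323,236)),('blueR',(374,145),(430,225))):
    ca,na=cap(A[0],a,v0=50);cb,nb=cap(B[0],b,v0=50); p,g=tri((ca,*A[2:]),(cb,*B[2:])); print(n,np.round(ca,1),na,np.round(cb,1),nb,np.round(p*1e3,1),'gap',round(g*1e3,1))
for n,I in(('w1',A),('w2',B)):
    im,d,K,k1,E=I; P=cloud(d,K,k1,E); g=cv2.cvtColor(im,cv2.COLOR_RGB2HSV); Z=P[...,2]
    print(n,'bench z',np.nanmedian(Z[20:110,60:520]))
    m=(g[...,1]<60)&(g[...,2]>170)&(Z<.04)&(P[...,0]>.3)
    c,l,s,ce=cv2.connectedComponentsWithStats(m.astype(np.uint8))
    for i in range(1,c):
        if s[i,4]<250: continue
        ctr=cv2.minAreaRect(np.argwhere(l==i)[:,::-1].astype(np.float32)); bx=onplane(cv2.boxPoints(ctr),.005,K,k1,E)*1e3
        q=P[l==i]; r=cv2.minAreaRect(bx[:,:2].astype(np.float32)); print(np.round(ce[i]),s[i,4],np.round(r[0]),np.round(r[1]),round(r[2]),'depth z',np.round(np.nanpercentile(q[:,2],[5,50,95])*1e3,1))
E
```

```text
blueL [258.9 157.6] 131 [322.9 235.3] 116 [ 447.  -217.2   60.2] gap 0.1
blueR [374.2 144.9] 147 [429.8 224.3] 120 [ 461.7 -343.6   59.7] gap 0.2
w1 bench z 0.0006254363576001509
[ 17. 109.] 4882 [503.  74.] [ 62. 234.] 74 depth z [ 5.2  7.1 25. ]
[90. 32.] 361 [585. -23.] [57. 32.] 59 depth z [-1.   0.5  1.8]
[159.  40.] 1480 [ 581. -102.] [85. 43.] 74 depth z [-0.4  4.4  6.1]
[204.  51.] 320 [ 562. -151.] [24. 46.] 87 depth z [-0.8  0.5  2. ]
[120.  75.] 254 [532. -51.] [34. 28.] 55 depth z [-1.   0.3  1.7]
[157.  77.] 342 [532. -95.] [28. 44.] 0 depth z [-1.   0.5  1.8]
[67. 96.] 276 [512.  16.] [44. 19.] 76 depth z [-0.8  0.4  1.7]
[161. 141.] 959 [458. -88.] [79. 27.] 85 depth z [0.1 4.6 6. ]
[345. 164.] 458 [ 432. -331.] [35. 68.] 3 depth z [-0.9  0.3  1.5]
[146. 198.] 262 [382. -59.] [29. 43.] 29 depth z [-0.4  1.   2.4]
[123. 222.] 522 [348. -21.] [ 24. 106.] 65 depth z [ 0.1  8.  10. ]
[351. 226.] 3169 [ 347. -341.] [ 86. 124.] 0 depth z [0.1 2.5 6.5]
[ 35. 229.] 280 [338. 108.] [40. 67.] 17 depth z [-0.7  0.6  1.8]
[ 77. 230.] 313 [332.  47.] [79. 31.] 86 depth z [-0.6  0.5  1.8]
w2 bench z 0.0006060507646649671
[207.  28.] 1194 [677. -81.] [20. 73.] 42 depth z [2.2 4.7 6.2]
[336.  25.] 4167 [ 680. -226.] [117.  65.] 82 depth z [0.6 3.  6.7]
[ 84. 168.] 5785 [501.  99.] [ 82. 233.] 87 depth z [ 5.3  7.2 25.2]
[224. 210.] 712 [458. -90.] [71. 22.] 81 depth z [2.6 4.8 6.1]
[406. 281.] 1629 [ 347. -352.] [78. 85.] 16 depth z [0.9 3.2 6.9]
```

```bash
cat > tray.py <<'E'
from tri import *
def tray(I,x0,x1,y0,y1):
    P=cloud(I[1],*I[2:]); X,Y,Z=P[...,0],P[...,1],P[...,2]
    m=(Z>.019)&(Z<.029)&(X>x0)&(X<x1)&(Y>y0)&(Y<y1)
    m=cv2.morphologyEx(m.astype(np.uint8),cv2.MORPH_OPEN,np.ones((2,2)))>0
    q=P[m]; r=cv2.minAreaRect(q[:,:2].astype(np.float32)*1e3); print(m.sum(),r,'z',np.nanmedian(q[:,2]))
    fl=(Z>.003)&(Z<.011)&(X>x0)&(X<x1)&(Y>y0)&(Y<y1); print('floor',fl.sum(),np.nanmedian(Z[fl]))
    # edge-robust: project along axis
    w,h=r[1]; a=np.deg2rad(r[2]+(90 if h>w else 0)); a=(a+np.pi/2)%np.pi-np.pi/2; u=np.array([np.cos(a),np.sin(a)]); v=np.array([-u[1],u[0]])
    best=None
    for da in np.deg2rad(np.arange(-8,8.1,.25)):
        uu=np.array([np.cos(a+da),np.sin(a+da)]); vv=np.array([-uu[1],uu[0]]); t=q[:,:2]@vv
        w_=np.percentile(t,98.5)-np.percentile(t,1.5)
        if best is None or w_<best[0]: best=(w_,a+da,uu,vv)
    _,a,u,v=best; lo=[np.percentile(q[:,:2]@k,[.7,99.3]) for k in(u,v)]
    c=u*lo[0].mean()+v*lo[1].mean(); print('axis deg',np.rad2deg(a),'centre',c*1e3,'size',[np.ptp(k)*1e3 for k in lo]); return c,a
E
python3 - <<'E'
from tray import *
tray(ld('/tmp/w2.npz'),.39,.63,.03,.14)
tray(ld('/tmp/top0.npz'),.39,.63,.03,.14)
tray(ld('/tmp/top0.npz'),.45,.68,.2,.35)
E
```

```text
2167 ((499.59332275390625, 86.26695251464844), (71.72716522216797, 213.797119140625), 84.1613540649414) z 0.023967031582665665
floor 4498 0.006827340351962835
axis deg -13.838645935058603 centre [nan nan] size [np.float64(nan), np.float64(nan)]
392 ((504.754638671875, 82.6600341796875), (54.5313835144043, 197.80210876464844), 85.99234008789062) z 0.024394925530792255
floor 2140 0.006680644778939482
axis deg -12.00765991210938 centre [nan nan] size [np.float64(nan), np.float64(nan)]
291 ((554.8234252929688, 281.1245422363281), (150.2073211669922, 59.42170715332031), 10.146439552307129) z 0.02314142484028059
floor 2549 0.0049574179703546495
axis deg 2.1464395523071325 centre [nan nan] size [np.float64(nan), np.float64(nan)]
```

```bash
python3 -m handwheel '[{"tx":-25,"ty":18,"tz":0,"roll":0},{"tx":-25,"ty":18,"tz":20,"roll":0},{"tx":-17,"ty":13,"tz":30,"roll":0},{"tx":0,"ty":0,"tz":35,"roll":0},{"tx":0,"ty":0,"tz":25,"roll":0},{"tx":0,"ty":0,"tz":0,"roll":0}]' 60 30
python3 - <<'E'
import re
s=open('tray.py').read().replace("q=P[m]; r","q=P[m]; q=q[~np.isnan(q[:,0])]; r"); open('tray.py','w').write(s)
from tray import *
tray(ld('/tmp/w2.npz'),.39,.63,.03,.14)
tray(ld('/tmp/top0.npz'),.39,.63,.03,.14)
tray(ld('/tmp/top0.npz'),.45,.68,.2,.35)
E
```

```text
t: 2.55
tool_pos: [0.4413, -0.216, 0.1346]
tool_rot: [-3.135, 0.003, 0.016]
contact_force: [-0.9, -0.1, -0.8]
opening: 0.0597
grip_force: 0.0
2167 ((499.59332275390625, 86.26695251464844), (71.72716522216797, 213.797119140625), 84.1613540649414) z 0.023967031582665665
floor 4498 0.006827340351962835
axis deg -3.088645935058603 centre [499.91347959  82.79183488] size [np.float64(210.71262314988587), np.float64(58.097978985270096)]
392 ((504.88275146484375, 81.99810028076172), (56.100765228271484, 197.99928283691406), 86.7806396484375) z 0.024394925530792255
floor 2140 0.006680644778939482
axis deg -3.2193603515625018 centre [504.82369651  82.24330135] size [np.float64(197.3002512249875), np.float64(55.4461233444874)]
291 ((554.7388305664062, 281.109375), (150.37930297851562, 59.42170715332031), 10.146439552307129) z 0.02314142484028059
floor 2549 0.0049574179703546495
axis deg 10.146439552307132 centre [553.08336542 279.03041014] size [np.float64(145.7665736439213), np.float64(55.76104018423608)]
```

```bash
python3 -m handwheel '[{"tx":3,"ty":0,"tz":25,"roll":0},{"tx":3,"ty":1,"tz":30,"roll":0},{"tx":0,"ty":0,"tz":30,"roll":0},{"tx":0,"ty":0,"tz":20,"roll":0},{"tx":0,"ty":0,"tz":4,"roll":0},{"tx":0,"ty":0,"tz":0,"roll":0},{"tx":0,"ty":0,"tz":0,"roll":0}]'
```

```text
t: 3.13
tool_pos: [0.4534, -0.2192, 0.0343]
tool_rot: [3.14, 0.001, 0.003]
contact_force: [0.1, -0.1, 0.5]
opening: 0.0599
grip_force: 0.0
```

```bash
python3 -m handwheel '[{"tx":-6,"ty":-2,"tz":5,"roll":0},{"tx":0,"ty":0,"tz":4,"roll":0},{"tx":0,"ty":0,"tz":0,"roll":0}]'
python3 -m handwheel '[{"tx":0,"ty":0,"tz":0,"roll":0},{"tx":0,"ty":0,"tz":0,"roll":0},{"tx":0,"ty":0,"tz":0,"roll":0},{"tx":0,"ty":0,"tz":0,"roll":0},{"tx":0,"ty":0,"tz":0,"roll":0},{"tx":0,"ty":0,"tz":0,"roll":0}]' 10 30
```

```text
t: 3.38
tool_pos: [0.4463, -0.2161, 0.0236]
tool_rot: [3.141, 0.001, 0.001]
contact_force: [0.0, 0.0, -0.1]
opening: 0.0598
grip_force: 0.0
t: 3.88
tool_pos: [0.4469, -0.2163, 0.0238]
tool_rot: [3.141, 0.001, 0.001]
contact_force: [-0.3, 0.7, 2.8]
opening: 0.0239
grip_force: 29.5
```

```bash
python3 -m handwheel '[{"tx":0,"ty":0,"tz":-20,"roll":0},{"tx":0,"ty":0,"tz":-30,"roll":0},{"tx":0,"ty":-10,"tz":-35,"roll":0},{"tx":2,"ty":-25,"tz":-35,"roll":0},{"tx":7,"ty":-37,"tz":-30,"roll":0},{"tx":7,"ty":-37,"tz":-20,"roll":0},{"tx":7,"ty":-37,"tz":0,"roll":0},{"tx":7,"ty":-37,"tz":0,"roll":0},{"tx":7,"ty":-37,"tz":0,"roll":0},{"tx":7,"ty":-37,"tz":0,"roll":0},{"tx":7,"ty":-37,"tz":0,"roll":0},{"tx":7,"ty":-37,"tz":0,"roll":0}]'
python3 -m handwheel '[{"tx":7,"ty":-37,"tz":0,"roll":0},{"tx":7,"ty":-25,"tz":0,"roll":0},{"tx":0,"ty":0,"tz":0,"roll":0},{"tx":0,"ty":0,"tz":0,"roll":0},{"tx":0,"ty":0,"tz":0,"roll":0}]'
python3 - <<'E'
from tray import *
z=snap('wrist'); save(z[0],'w4.png'); np.savez('/tmp/w4.npz',im=z[0],d=z[1],K=z[2],k1=z[3],E=z[4])
tray(ld('/tmp/w4.npz'),.39,.63,.03,.14)
tray(ld('/tmp/w4.npz'),.45,.68,.2,.35)
E
```

```text
t: 4.88
tool_pos: [0.5029, 0.1103, 0.1874]
tool_rot: [3.141, 0.002, -0.0]
contact_force: [0.3, -0.2, -0.9]
opening: 0.0242
grip_force: 29.5
t: 5.3
tool_pos: [0.5167, 0.17, 0.1872]
tool_rot: [3.141, 0.002, -0.002]
contact_force: [-0.2, 0.5, -0.4]
opening: 0.024
grip_force: 29.6
2696 ((500.5494689941406, 95.4598617553711), (104.15608978271484, 213.33973693847656), 86.60692596435547) z 0.024121290979959353
floor 6463 0.006660707506286112
axis deg -3.1430740356445375 centre [499.56717053  77.48580534] size [np.float64(211.48860619918085), np.float64(67.64696507193297)]
2284 ((550.0803833007812, 282.92327880859375), (159.6097869873047, 67.02146911621094), 9.842279434204102) z 0.02414831527618383
floor 5653 0.006655151795162517
axis deg 10.0922794342041 centre [549.91245769 278.97303753] size [np.float64(155.71337766013215), np.float64(58.85267139171235)]
```

View pics/w4.png

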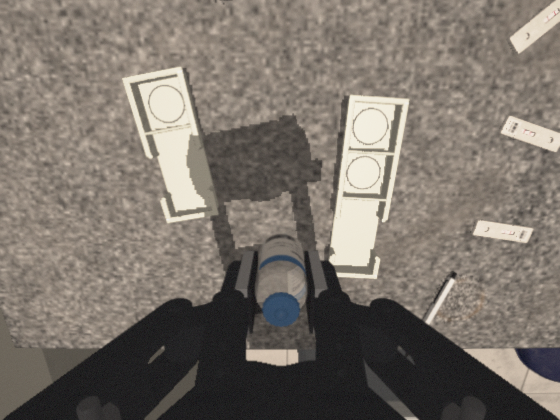

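w4 shows the bottle held upright. The well rings are at (166,104) in the patient tray and at (370,126) and (364,172) in the control tray. The patient tray's rim corners are about (124,80), (181,67), (217,213) and (166,222). The control tray's are about (348,96), (408,99), (380,278) and (330,277).

Run:
```python
from tri import *
I=ld('/tmp/w4.npz'); a=I[2:]
for n,c,rings in(('pat',[(124,80),(181,67),(217,213),(166,222)],[(166,104)]),('ctl',[(348,96),(408,99),(380,278),(330,277)],[(370,126),(364,172)])):
    p=onplane(c,.024,*a)[:,:2]*1e3; f=(p[0]+p[1])/2;b=(p[2]+p[3])/2
    print(n,p.round().tolist(),'ctr',p.mean(0).round(1),'len',np.linalg.norm(f-b).round(1),'wid',np.linalg.norm(p[0]-p[1]).round(1),np.linalg.norm(p[2]-p[3]).round(1),'deg',np.rad2deg(np.arctan2(*(f-b)[::-1])).round(1))
    print('rings',onplane(rings,.0065,*a).round(4)[:,:2].tolist())
```

```text
pat [[621.0, 319.0], [632.0, 264.0], [488.0, 239.0], [477.0, 296.0]] ctr [554.5 279.3] len 145.5 wid 56.0 57.2 deg 9.4
rings [[0.5992, 0.2877]]
ctl [[607.0, 107.0], [604.0, 49.0], [408.0, 55.0], [410.0, 114.0]] ctr [507.2  81.4] len 196.7 wid 57.8 58.2 deg -1.8
rings [[0.578, 0.0785], [0.5294, 0.0805]]
```

```bash
python3 -m handwheel '[{"tx":20,"ty":-25,"tz":0,"roll":0},{"tx":22,"ty":-32,"tz":0,"roll":0},{"tx":22,"ty":-32,"tz":20,"roll":0},{"tx":18,"ty":-28,"tz":30,"roll":0},{"tx":0,"ty":0,"tz":30,"roll":0},{"tx":0,"ty":0,"tz":15,"roll":0},{"tx":0,"ty":0,"tz":0,"roll":0},{"tx":0,"ty":0,"tz":0,"roll":0}]'
```

```text
t: 6.02
tool_pos: [0.5959, 0.2823, 0.0949]
tool_rot: [3.141, -0.001, -0.004]
contact_force: [-0.2, -0.8, 1.2]
opening: 0.0242
grip_force: 29.7
```

```bash
python3 -m handwheel '[{"tx":3,"ty":-5,"tz":15,"roll":0},{"tx":0,"ty":0,"tz":20,"roll":0},{"tx":0,"ty":0,"tz":15,"roll":0},{"tx":0,"ty":0,"tz":9,"roll":0},{"tx":0,"ty":0,"tz":3,"roll":0},{"tx":0,"ty":0,"tz":0,"roll":0},{"tx":0,"ty":0,"tz":0,"roll":0}]'
```

```text
t: 6.6
tool_pos: [0.6002, 0.2889, 0.0348]
tool_rot: [-3.141, -0.001, -0.002]
contact_force: [-0.1, -0.3, -0.0]
opening: 0.0242
grip_force: 29.7
```

```bash
python3 -m handwheel '[{"tx":-1,"ty":1,"tz":3,"roll":0},{"tx":0,"ty":0,"tz":1,"roll":0},{"tx":0,"ty":0,"tz":0,"roll":0},{"tx":0,"ty":0,"tz":0,"roll":0}]'
python3 -m handwheel '[{"tx":0,"ty":0,"tz":0,"roll":0},{"tx":0,"ty":0,"tz":0,"roll":0},{"tx":0,"ty":0,"tz":0,"roll":0},{"tx":0,"ty":0,"tz":0,"roll":0}]' 50
python3 -m handwheel '[{"tx":0,"ty":0,"tz":-15,"roll":0},{"tx":0,"ty":0,"tz":-25,"roll":0},{"tx":0,"ty":0,"tz":-35,"roll":0},{"tx":0,"ty":5,"tz":-35,"roll":0},{"tx":-5,"ty":20,"tz":-25,"roll":0},{"tx":-10,"ty":32,"tz":0,"roll":0},{"tx":-10,"ty":37,"tz":0,"roll":0},{"tx":-10,"ty":37,"tz":0,"roll":0},{"tx":-10,"ty":37,"tz":0,"roll":0},{"tx":-10,"ty":37,"tz":0,"roll":0},{"tx":-10,"ty":37,"tz":0,"roll":0},{"tx":-10,"ty":37,"tz":0,"roll":0}]'
python3 - <<'E'
from tri import *
z=snap('wrist'); save(z[0],'w5.png'); np.savez('/tmp/w5.npz',im=z[0],d=z[1],K=z[2],k1=z[3],E=z[4])
E
```

```text
t: 6.93
tool_pos: [0.5988, 0.288, 0.03]
tool_rot: [-3.142, -0.001, -0.0]
contact_force: [-0.8, -0.2, 0.7]
opening: 0.0244
grip_force: 29.7
t: 7.27
tool_pos: [0.5988, 0.288, 0.0299]
tool_rot: [-3.142, -0.001, -0.0]
contact_force: [-0.0, 0.5, -0.1]
opening: 0.0495
grip_force: 0.0
t: 8.27
tool_pos: [0.5234, 0.0073, 0.1662]
tool_rot: [3.141, 0.002, 0.003]
contact_force: [0.4, 0.2, 0.4]
opening: 0.0501
grip_force: 0.0
```

View pics/w5.png

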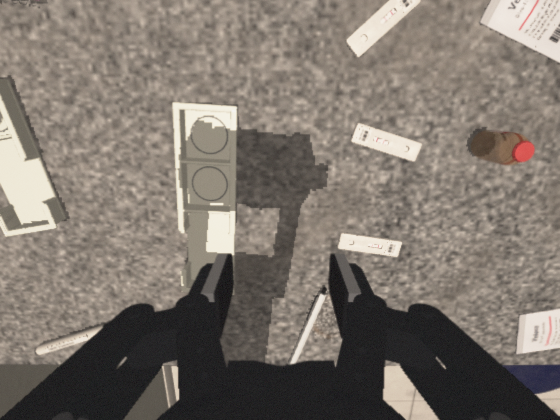

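w5 shows cassettes at (386,141) and (370,245), the spare at (383,25), and the control tray rings at (210,133) and (210,184).

```bash
cat > cas.py <<'E'
from tri import *
def cas(I,uv,r=55):
    im,d,K,k1,E=I; P=cloud(d,K,k1,E); g=cv2.cvtColor(im,cv2.COLOR_RGB2HSV)
    m=((g[...,1]<70)&(g[...,2]>150)&(P[...,2]>.0022)).astype(np.uint8); k=np.zeros_like(m); u,v=uv; k[max(v-r,0):v+r,max(u-r,0):u+r]=1; m=cv2.morphologyEx(m*k,cv2.MORPH_OPEN,np.ones((3,3)))
    c,l,s,ce=cv2.connectedComponentsWithStats(m); i=1+np.argmax(s[1:,4])
    z=np.nanmedian(P[l==i][:,2]); q=onplane(np.argwhere(l==i)[:,::-1].astype(float),z,K,k1,E)[:,:2]*1e3
    (x,y),(w,h),a=cv2.minAreaRect(q.astype(np.float32)); a=(a+(90 if h>w else 0))%180
    print('cassette',round(x,1),round(y,1),'size',round(w),round(h),'deg',round(a,1),'ztop',round(z*1e3,1))
E
python3 - <<'E'
from cas import *
I=ld('/tmp/w5.npz'); cas(I,(386,141)); cas(I,(370,245)); print(ctrl.get_obs()['tool_pos'],ctrl.get_obs()['q'])
I=ld('/tmp/w4.npz'); cas(I,(535,132)); cas(I,(503,232))
E
```

```text
cassette 571.1 -96.1 size 70 20 deg 73.5 ztop 4.7
cassette 459.6 -89.9 size 70 20 deg 81.2 ztop 4.9
[0.52222037 0.00177822 0.16600946] [-0.13644356 -0.14608679  1.91583186 -0.00513102  1.37099342  1.43876597]
cassette 571.0 -95.6 size 70 20 deg 73.3 ztop 4.8
cassette 459.4 -89.8 size 70 20 deg 80.9 ztop 4.9
```

```bash
python3 -m handwheel '[{"tx":0,"ty":0,"tz":0,"roll":-0.115},{"tx":0,"ty":0,"tz":0,"roll":-0.115},{"tx":0,"ty":0,"tz":0,"roll":-0.115},{"tx":0,"ty":0,"tz":0,"roll":-0.115},{"tx":0,"ty":0,"tz":0,"roll":-0.115},{"tx":0,"ty":0,"tz":0,"roll":-0.115},{"tx":0,"ty":0,"tz":0,"roll":-0.115},{"tx":0,"ty":0,"tz":0,"roll":-0.115},{"tx":0,"ty":0,"tz":0,"roll":-0.115},{"tx":0,"ty":0,"tz":0,"roll":-0.115},{"tx":0,"ty":0,"tz":0,"roll":-0.115},{"tx":0,"ty":0,"tz":0,"roll":-0.04}]' 45 20; python3 -m handwheel '[{"tx":0,"ty":0,"tz":0,"roll":0}]'
```

```text
t: 9.32
tool_pos: [0.5242, 0.0089, 0.1661]
tool_rot: [2.49, 1.914, 0.002]
contact_force: [0.5, 0.1, -0.1]
opening: 0.0449
grip_force: 0.0
t: 9.4
tool_pos: [0.5242, 0.0089, 0.166]
tool_rot: [2.494, 1.909, 0.002]
contact_force: [0.0, -0.1, 0.4]
opening: 0.0448
grip_force: 0.0
```

```bash
cat > go.py <<'E'
import sys
from h import *
x,y,z,deg=map(float,sys.argv[1:5]); o=ctrl.get_obs(); p=o['tool_pos']*1e3
M=R.from_rotvec(o['tool_rot']).as_matrix(); psi=np.arctan2(M[1,0],M[0,0]); r=psi-np.deg2rad(deg); r=(r+np.pi/2)%np.pi-np.pi/2
print('t',round(o['t'],2),'psi',np.rad2deg(psi).round(1),'pos',p.round(1),'tx ty tz',(M.T@(np.array([x,y,z])-p)).round(1),'roll',r.round(3),'q6',o['q'][5].round(2),'dz tilt',np.degrees(np.arccos(-M[2,2])).round(2))
E
python3 -m handwheel '[{"tx":-20,"ty":17,"tz":10,"roll":0.025},{"tx":-26,"ty":21,"tz":20,"roll":0},{"tx":-26,"ty":21,"tz":30,"roll":0},{"tx":-17,"ty":13,"tz":35,"roll":0},{"tx":0,"ty":0,"tz":30,"roll":0},{"tx":0,"ty":0,"tz":10,"roll":0},{"tx":0,"ty":0,"tz":0,"roll":0},{"tx":0,"ty":0,"tz":0,"roll":0}]' >/dev/null; python3 go.py 571 -96 2 73.4
```

```text
t 10.07 psi 73.4 pos [567.3 -94.1  32.7] tx ty tz [-0.8  4.1 30.7] roll -0.0 q6 -0.0 dz tilt 0.01
```

```bash
python3 -m handwheel '[{"tx":-1,"ty":4,"tz":12,"roll":0},{"tx":0,"ty":0,"tz":12,"roll":0},{"tx":0,"ty":0,"tz":5,"roll":0},{"tx":0,"ty":0,"tz":0,"roll":0},{"tx":0,"ty":0,"tz":0,"roll":0}]' 40; python3 go.py 571 -96 1.5 73.4
```

```text
t: 10.48
tool_pos: [0.5707, -0.0962, 0.0033]
tool_rot: [2.519, 1.878, 0.0]
contact_force: [-0.4, -0.7, 0.2]
opening: 0.0399
grip_force: 0.0
t 10.48 psi 73.4 pos [570.7 -96.2   3.3] tx ty tz [0.3 0.2 1.8] roll 0.0 q6 -0.01 dz tilt 0.01
```

```bash
python3 -m handwheel '[{"tx":0,"ty":0,"tz":2,"roll":0},{"tx":0,"ty":0,"tz":0,"roll":0},{"tx":0,"ty":0,"tz":0,"roll":0},{"tx":0,"ty":0,"tz":0,"roll":0},{"tx":0,"ty":0,"tz":0,"roll":0},{"tx":0,"ty":0,"tz":0,"roll":0}]' 5 20
python3 -m handwheel '[{"tx":0,"ty":0,"tz":-10,"roll":0},{"tx":0,"ty":0,"tz":-25,"roll":0},{"tx":0,"ty":0,"tz":-35,"roll":0},{"tx":0,"ty":0,"tz":-30,"roll":0},{"tx":0,"ty":0,"tz":0,"roll":0}]'
python3 go.py 529.6 275.2 60 9.8
```

```text
t: 10.98
tool_pos: [0.5711, -0.0967, 0.0015]
tool_rot: [2.519, 1.877, 0.001]
contact_force: [-0.2, -0.0, 1.7]
opening: 0.019
grip_force: 20.2
t: 11.4
tool_pos: [0.5751, -0.098, 0.1091]
tool_rot: [2.511, 1.871, 0.012]
contact_force: [1.5, -1.3, 1.0]
opening: 0.0188
grip_force: 19.9
t 11.4 psi 73.4 pos [575.1 -98.  109.1] tx ty tz [ 344.6 -150.9   47.1] roll 1.11 q6 -0.01 dz tilt 0.73
```

```bash
python3 -m handwheel '[{"tx":25,"ty":-11,"tz":0,"roll":0},{"tx":34,"ty":-15,"tz":0,"roll":0},{"tx":34,"ty":-15,"tz":0,"roll":0},{"tx":34,"ty":-15,"tz":0,"roll":0},{"tx":34,"ty":-15,"tz":0,"roll":0},{"tx":34,"ty":-15,"tz":0,"roll":0},{"tx":34,"ty":-15,"tz":0,"roll":0},{"tx":34,"ty":-15,"tz":0,"roll":0},{"tx":34,"ty":-15,"tz":0,"roll":0},{"tx":32,"ty":-14,"tz":0,"roll":0},{"tx":15,"ty":-6,"tz":0,"roll":0},{"tx":0,"ty":0,"tz":0,"roll":0}]'
python3 -m handwheel '[{"tx":0,"ty":0,"tz":0,"roll":0.111},{"tx":0,"ty":0,"tz":0,"roll":0.111},{"tx":0,"ty":0,"tz":0,"roll":0.111},{"tx":0,"ty":0,"tz":0,"roll":0.111},{"tx":0,"ty":0,"tz":0,"roll":0.111},{"tx":0,"ty":0,"tz":0,"roll":0.111},{"tx":0,"ty":0,"tz":0,"roll":0.111},{"tx":0,"ty":0,"tz":0,"roll":0.111},{"tx":0,"ty":0,"tz":0,"roll":0.111},{"tx":0,"ty":0,"tz":0,"roll":0.111},{"tx":0,"ty":0,"tz":0,"roll":0},{"tx":0,"ty":0,"tz":0,"roll":0}]'
python3 go.py 529.6 275.2 10 9.8
python3 - <<'E'
from tri import *
z=snap('wrist'); save(z[0],'w6.png'); np.savez('/tmp/w6.npz',im=z[0],d=z[1],K=z[2],k1=z[3],E=z[4])
E
```

```text
t: 12.4
tool_pos: [0.5234, 0.2794, 0.1009]
tool_rot: [-2.515, -1.882, -0.0]
contact_force: [0.1, -0.1, 0.1]
opening: 0.0187
grip_force: 19.9
t: 13.4
tool_pos: [0.5243, 0.2754, 0.1007]
tool_rot: [3.129, 0.271, -0.001]
contact_force: [0.7, 0.0, 0.4]
opening: 0.0185
grip_force: 19.9
t 13.4 psi 9.9 pos [524.3 275.4 100.7] tx ty tz [ 5.2  1.  90.7] roll 0.002 q6 1.76 dz tilt 0.03
```

View pics/w6.png

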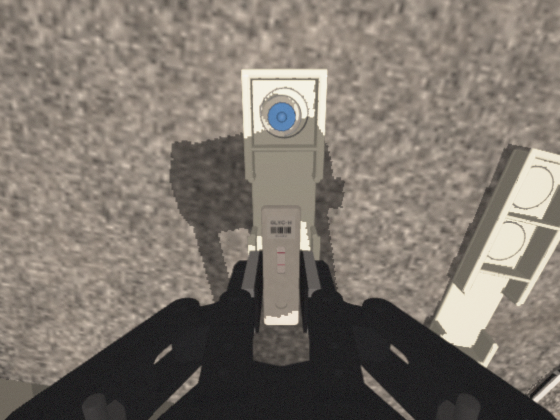

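w6 shows the buffer standing in its well at (281,115), and the held cassette in line with the compartment.

```bash
python3 -m handwheel '[{"tx":5,"ty":1,"tz":15,"roll":0},{"tx":0,"ty":0,"tz":25,"roll":0},{"tx":0,"ty":0,"tz":25,"roll":0},{"tx":0,"ty":0,"tz":15,"roll":0},{"tx":0,"ty":0,"tz":5,"roll":0},{"tx":0,"ty":0,"tz":0,"roll":0},{"tx":0,"ty":0,"tz":0,"roll":0}]'
python3 go.py 529.6 275.2 8.5 9.8
```

```text
t: 14.03
tool_pos: [0.5299, 0.2761, 0.0165]
tool_rot: [-3.13, -0.269, -0.001]
contact_force: [-0.4, -0.3, 0.6]
opening: 0.019
grip_force: 19.9
t 14.03 psi 9.8 pos [529.9 276.1  16.5] tx ty tz [-0.5  0.9  8. ] roll 0.0 q6 1.76 dz tilt 0.04
```

```bash
python3 -m handwheel '[{"tx":0,"ty":0,"tz":4,"roll":0},{"tx":0,"ty":0,"tz":3,"roll":0},{"tx":0,"ty":0,"tz":1,"roll":0},{"tx":0,"ty":0,"tz":0,"roll":0},{"tx":0,"ty":0,"tz":0,"roll":0}]'
python3 -m handwheel '[{"tx":0,"ty":0,"tz":0,"roll":0},{"tx":0,"ty":0,"tz":0,"roll":0},{"tx":0,"ty":0,"tz":0,"roll":0},{"tx":0,"ty":0,"tz":0,"roll":0}]' 36
python3 -m handwheel '[{"tx":0,"ty":0,"tz":-10,"roll":0},{"tx":0,"ty":0,"tz":-25,"roll":0},{"tx":0,"ty":0,"tz":-35,"roll":0},{"tx":0,"ty":0,"tz":-35,"roll":0},{"tx":0,"ty":0,"tz":-30,"roll":0},{"tx":0,"ty":0,"tz":0,"roll":0},{"tx":0,"ty":0,"tz":0,"roll":0}]'
python3 go.py 569 -196.4 60 0
```

```text
t: 14.45
tool_pos: [0.5296, 0.2762, 0.0082]
tool_rot: [-3.13, -0.268, -0.001]
contact_force: [-0.4, -0.6, -0.3]
opening: 0.0188
grip_force: 19.9
t: 14.78
tool_pos: [0.5295, 0.2761, 0.008]
tool_rot: [-3.13, -0.268, -0.0]
contact_force: [0.3, 0.6, 0.5]
opening: 0.0359
grip_force: 0.0
t: 15.37
tool_pos: [0.5313, 0.2769, 0.1469]
tool_rot: [-3.128, -0.268, -0.01]
contact_force: [0.0, -1.6, -0.5]
opening: 0.0358
grip_force: 0.0
t 15.37 psi 9.8 pos [531.3 276.9 146.9] tx ty tz [-43.9 472.9  86. ] roll 0.171 q6 1.76 dz tilt 0.38
```

```bash
python3 -m handwheel '[{"tx":-4,"ty":25,"tz":0,"roll":0},{"tx":-4,"ty":38,"tz":0,"roll":0},{"tx":-4,"ty":40,"tz":0,"roll":0},{"tx":-4,"ty":41,"tz":0,"roll":0},{"tx":-4,"ty":41,"tz":0,"roll":0},{"tx":-4,"ty":41,"tz":0,"roll":0},{"tx":-4,"ty":41,"tz":0,"roll":0},{"tx":-4,"ty":41,"tz":0,"roll":0},{"tx":-4,"ty":41,"tz":0,"roll":0},{"tx":-4,"ty":41,"tz":0,"roll":0},{"tx":-4,"ty":41,"tz":0,"roll":0},{"tx":0,"ty":30,"tz":0,"roll":0.085}]' 62 30
python3 -m handwheel '[{"tx":0,"ty":10,"tz":0,"roll":0.085},{"tx":0,"ty":0,"tz":20,"roll":0},{"tx":0,"ty":0,"tz":0,"roll":0},{"tx":0,"ty":0,"tz":0,"roll":0}]'
python3 go.py 569 -196.4 21 0
python3 - <<'E'
from tri import *
z=snap('wrist'); save(z[0],'w7.png'); np.savez('/tmp/w7.npz',im=z[0],d=z[1],K=z[2],k1=z[3],E=z[4])
E
```

```text
t: 16.37
tool_pos: [0.5628, -0.1885, 0.141]
tool_rot: [-3.138, -0.129, 0.005]
contact_force: [-0.1, 0.5, 0.6]
opening: 0.0619
grip_force: 0.0
t: 16.7
tool_pos: [0.5632, -0.1947, 0.1199]
tool_rot: [-3.139, -0.001, 0.009]
contact_force: [-0.2, 0.4, -0.3]
opening: 0.0619
grip_force: 0.0
t 16.7 psi 0.0 pos [ 563.2 -194.7  119.9] tx ty tz [ 6.3  2.  98.8] roll 0.001 q6 1.11 dz tilt 0.36
```

```bash
python3 -m handwheel '[{"tx":4,"ty":1,"tz":15,"roll":0},{"tx":2,"ty":1,"tz":25,"roll":0},{"tx":0,"ty":0,"tz":25,"roll":0},{"tx":0,"ty":0,"tz":20,"roll":0},{"tx":0,"ty":0,"tz":6,"roll":0},{"tx":0,"ty":0,"tz":0,"roll":0},{"tx":0,"ty":0,"tz":0,"roll":0}]'
python3 go.py 569 -196.4 21 0
```

```text
t: 17.33
tool_pos: [0.5719, -0.1974, 0.0328]
tool_rot: [3.141, 0.003, 0.001]
contact_force: [0.2, -1.2, 0.5]
opening: 0.0622
grip_force: 0.0
t 17.33 psi 0.1 pos [ 571.9 -197.4   32.8] tx ty tz [-2.9 -1.  11.8] roll 0.002 q6 1.11 dz tilt 0.05
```

```bash
python3 -m handwheel '[{"tx":-3,"ty":-1,"tz":7,"roll":0},{"tx":0,"ty":0,"tz":5,"roll":0},{"tx":0,"ty":0,"tz":0,"roll":0},{"tx":0,"ty":0,"tz":0,"roll":0}]'
python3 -m handwheel '[{"tx":0,"ty":0,"tz":0,"roll":0},{"tx":0,"ty":0,"tz":0,"roll":0},{"tx":0,"ty":0,"tz":0,"roll":0},{"tx":0,"ty":0,"tz":0,"roll":0},{"tx":0,"ty":0,"tz":0,"roll":0}]' 15 30
python3 -m handwheel '[{"tx":0,"ty":0,"tz":-15,"roll":0},{"tx":0,"ty":0,"tz":-25,"roll":0},{"tx":0,"ty":0,"tz":-30,"roll":0},{"tx":0,"ty":0,"tz":-20,"roll":0},{"tx":0,"ty":0,"tz":0,"roll":0}]'
python3 go.py 577.5 78.8 50 -2.5
```

```text
t: 17.67
tool_pos: [0.5682, -0.1966, 0.02]
tool_rot: [-3.142, -0.001, -0.0]
contact_force: [0.3, 0.1, -0.3]
opening: 0.0618
grip_force: 0.0
t: 18.08
tool_pos: [0.5687, -0.1968, 0.0204]
tool_rot: [3.141, 0.001, 0.001]
contact_force: [0.1, -0.2, 1.5]
opening: 0.0281
grip_force: 29.7
t: 18.5
tool_pos: [0.5715, -0.1981, 0.1158]
tool_rot: [3.137, 0.001, 0.014]
contact_force: [0.1, -0.1, -0.3]
opening: 0.0279
grip_force: 29.6
t 18.5 psi 0.1 pos [ 571.5 -198.1  115.8] tx ty tz [   5.7 -277.2   64.6] roll 0.045 q6 1.11 dz tilt 0.56
```

```bash
python3 -m handwheel '[{"tx":0,"ty":-25,"tz":0,"roll":0.02},{"tx":0,"ty":-36,"tz":0,"roll":0.025},{"tx":1,"ty":-38,"tz":0,"roll":0},{"tx":1,"ty":-38,"tz":0,"roll":0},{"tx":1,"ty":-38,"tz":0,"roll":0},{"tx":1,"ty":-38,"tz":0,"roll":0},{"tx":1,"ty":-38,"tz":0,"roll":0},{"tx":0,"ty":-24,"tz":0,"roll":0},{"tx":0,"ty":0,"tz":20,"roll":0},{"tx":0,"ty":0,"tz":20,"roll":0},{"tx":0,"ty":0,"tz":0,"roll":0},{"tx":0,"ty":0,"tz":0,"roll":0}]'
python3 go.py 577.5 78.8 27 -2.5
```

```text
t: 19.5
tool_pos: [0.5815, 0.078, 0.0674]
tool_rot: [3.141, -0.069, -0.008]
contact_force: [-0.6, -0.5, -0.2]
opening: 0.0278
grip_force: 29.7
t 19.5 psi -2.5 pos [581.5  78.   67.4] tx ty tz [-3.8 -0.6 40.5] roll -0.0 q6 1.62 dz tilt 0.29
```

```bash
python3 -m handwheel '[{"tx":-2,"ty":-1,"tz":10,"roll":0},{"tx":-2,"ty":0,"tz":15,"roll":0},{"tx":0,"ty":0,"tz":9,"roll":0},{"tx":0,"ty":0,"tz":3,"roll":0},{"tx":0,"ty":0,"tz":0,"roll":0},{"tx":0,"ty":0,"tz":0,"roll":0}]'
python3 go.py 577.5 78.8 27 -2.5
```

```text
t: 20.0
tool_pos: [0.5799, 0.0789, 0.0333]
tool_rot: [-3.141, 0.07, -0.001]
contact_force: [-0.7, -1.0, -0.7]
opening: 0.0284
grip_force: 29.7
t 20.0 psi -2.6 pos [579.9  78.9  33.3] tx ty tz [-2.4  0.2  6.3] roll -0.001 q6 1.62 dz tilt 0.04
```

```bash
python3 -m handwheel '[{"tx":-2,"ty":0,"tz":4,"roll":0},{"tx":0,"ty":0,"tz":2,"roll":0},{"tx":0,"ty":0,"tz":0,"roll":0},{"tx":0,"ty":0,"tz":0,"roll":0}]'
python3 -m handwheel '[{"tx":0,"ty":0,"tz":0,"roll":0},{"tx":0,"ty":0,"tz":0,"roll":0},{"tx":0,"ty":0,"tz":0,"roll":0},{"tx":0,"ty":0,"tz":0,"roll":0}]' 44
python3 -m handwheel '[{"tx":0,"ty":0,"tz":-12,"roll":0},{"tx":0,"ty":0,"tz":-25,"roll":0},{"tx":0,"ty":0,"tz":-35,"roll":0},{"tx":0,"ty":0,"tz":-30,"roll":0},{"tx":0,"ty":0,"tz":0,"roll":0},{"tx":0,"ty":0,"tz":0,"roll":0}]'
python3 go.py 574 -318.9 120 0
```

```text
t: 20.33
tool_pos: [0.5775, 0.0792, 0.0269]
tool_rot: [-3.141, 0.069, -0.0]
contact_force: [-0.1, 0.0, 0.3]
opening: 0.0282
grip_force: 29.7
t: 20.67
tool_pos: [0.5776, 0.0792, 0.0271]
tool_rot: [-3.141, 0.069, -0.001]
contact_force: [0.0, -0.1, -0.2]
opening: 0.044
grip_force: 0.0
t: 21.17
tool_pos: [0.5796, 0.0792, 0.1329]
tool_rot: [-3.141, 0.069, -0.01]
contact_force: [-0.0, -0.1, -0.4]
opening: 0.0439
grip_force: 0.0
t 21.17 psi -2.5 pos [579.6  79.2 132.9] tx ty tz [ 11.9 398.   12.9] roll -0.044 q6 1.62 dz tilt 0.38
```

```bash
python3 -m handwheel '[{"tx":1,"ty":25,"tz":0,"roll":0},{"tx":1,"ty":36,"tz":0,"roll":0},{"tx":1,"ty":38,"tz":0,"roll":0},{"tx":1,"ty":38,"tz":0,"roll":0},{"tx":1,"ty":38,"tz":0,"roll":0},{"tx":1,"ty":38,"tz":0,"roll":0},{"tx":1,"ty":38,"tz":0,"roll":0},{"tx":1,"ty":38,"tz":0,"roll":0},{"tx":1,"ty":38,"tz":0,"roll":0},{"tx":1,"ty":38,"tz":0,"roll":0},{"tx":1,"ty":25,"tz":0,"roll":-0.044},{"tx":0,"ty":5,"tz":0,"roll":0}]' 62 30
python3 -m handwheel '[{"tx":0,"ty":0,"tz":0,"roll":0},{"tx":0,"ty":0,"tz":0,"roll":0}]'
python3 go.py 573.8 -318.9 21 0
python3 - <<'E'
from tri import *
z=snap('wrist'); save(z[0],'w8.png'); np.savez('/tmp/w8.npz',im=z[0],d=z[1],K=z[2],k1=z[3],E=z[4])
im,d,K,k1,E=z; P=cloud(d,K,k1,E)
for n,x,y in(('orange',574,-319),('buf2',462,-344)):
    m=(np.hypot(P[...,0]-x/1e3,P[...,1]-y/1e3)<.035)&(P[...,2]>.046)&(P[...,2]<.07); q=P[m]*1e3; print(n,m.sum(),q.mean(0).round(1),np.ptp(q,0).round(1))
E
```

```text
t: 22.17
tool_pos: [0.5697, -0.3197, 0.1273]
tool_rot: [-3.142, 0.005, 0.003]
contact_force: [-0.2, 0.5, 0.0]
opening: 0.0622
grip_force: 0.0
t: 22.33
tool_pos: [0.5705, -0.315, 0.1275]
tool_rot: [-3.14, 0.001, 0.003]
contact_force: [-0.8, 0.3, 0.7]
opening: 0.062
grip_force: 0.0
t 22.33 psi -0.1 pos [ 570.5 -315.   127.5] tx ty tz [  3.5   4.2 106.5] roll -0.001 q6 0.95 dz tilt 0.16
orange 621 [ 576.1 -318.2   53.1] [20.5 21.9 12.1]
buf2 630 [ 466.1 -343.    55.2] [20.3 24.2 19.6]
```

```bash
python3 -m handwheel '[{"tx":2,"ty":2,"tz":15,"roll":0},{"tx":0,"ty":2,"tz":27,"roll":0},{"tx":0,"ty":0,"tz":27,"roll":0},{"tx":0,"ty":0,"tz":20,"roll":0},{"tx":0,"ty":0,"tz":6,"roll":0},{"tx":0,"ty":0,"tz":0,"roll":0},{"tx":0,"ty":0,"tz":0,"roll":0}]'
python3 go.py 574 -318.9 20.5 0
```

```text
t: 22.97
tool_pos: [0.5735, -0.3192, 0.0339]
tool_rot: [-3.141, -0.001, 0.0]
contact_force: [0.1, 0.3, 0.9]
opening: 0.0618
grip_force: 0.0
t 22.97 psi 0.0 pos [ 573.5 -319.2   33.9] tx ty tz [ 0.5 -0.3 13.4] roll 0.001 q6 0.95 dz tilt 0.01
```

```bash
python3 -m handwheel '[{"tx":0,"ty":0,"tz":8,"roll":0},{"tx":0,"ty":0,"tz":5,"roll":0},{"tx":0,"ty":0,"tz":0,"roll":0},{"tx":0,"ty":0,"tz":0,"roll":0}]'
python3 -m handwheel '[{"tx":0,"ty":0,"tz":0,"roll":0},{"tx":0,"ty":0,"tz":0,"roll":0},{"tx":0,"ty":0,"tz":0,"roll":0},{"tx":0,"ty":0,"tz":0,"roll":0},{"tx":0,"ty":0,"tz":0,"roll":0}]' 15 30
python3 -m handwheel '[{"tx":0,"ty":0,"tz":-15,"roll":0},{"tx":0,"ty":0,"tz":-25,"roll":0},{"tx":0,"ty":0,"tz":-30,"roll":0},{"tx":0,"ty":0,"tz":-20,"roll":0},{"tx":0,"ty":0,"tz":0,"roll":0}]'
python3 go.py 529 80.5 50 -2.5
```

```text
t: 23.3
tool_pos: [0.5732, -0.3199, 0.021]
tool_rot: [3.142, -0.0, 0.0]
contact_force: [-0.5, 0.4, -0.5]
opening: 0.0617
grip_force: 0.0
t: 23.72
tool_pos: [0.5736, -0.3202, 0.0214]
tool_rot: [3.141, -0.0, 0.001]
contact_force: [0.4, -0.3, 0.7]
opening: 0.0279
grip_force: 29.6
t: 24.13
tool_pos: [0.5764, -0.3221, 0.1185]
tool_rot: [3.135, -0.0, 0.014]
contact_force: [0.7, -0.5, 0.1]
opening: 0.0279
grip_force: 29.6
t 24.13 psi -0.0 pos [ 576.4 -322.1  118.5] tx ty tz [ -48.  -403.    65.5] roll 0.044 q6 0.95 dz tilt 0.63
```

```bash
python3 -m handwheel '[{"tx":-3,"ty":-25,"tz":0,"roll":0},{"tx":-5,"ty":-36,"tz":0,"roll":0},{"tx":-5,"ty":-38,"tz":0,"roll":0},{"tx":-5,"ty":-38,"tz":0,"roll":0},{"tx":-5,"ty":-38,"tz":0,"roll":0},{"tx":-5,"ty":-38,"tz":0,"roll":0},{"tx":-5,"ty":-38,"tz":0,"roll":0},{"tx":-5,"ty":-38,"tz":0,"roll":0},{"tx":-5,"ty":-38,"tz":0,"roll":0},{"tx":-4,"ty":-38,"tz":0,"roll":0},{"tx":0,"ty":-28,"tz":0,"roll":0},{"tx":0,"ty":-7,"tz":0,"roll":0.044}]'
python3 -m handwheel '[{"tx":0,"ty":0,"tz":20,"roll":0},{"tx":0,"ty":0,"tz":20,"roll":0},{"tx":0,"ty":0,"tz":0,"roll":0},{"tx":0,"ty":0,"tz":0,"roll":0}]'
python3 go.py 529 80.7 28 -2.5
```

```text
t: 25.13
tool_pos: [0.525, 0.0839, 0.1105]
tool_rot: [-3.14, 0.064, 0.002]
contact_force: [0.3, 0.1, -0.3]
opening: 0.0278
grip_force: 29.8
t: 25.47
tool_pos: [0.5247, 0.0802, 0.0694]
tool_rot: [3.141, -0.069, -0.006]
contact_force: [1.4, 0.2, -0.5]
opening: 0.0283
grip_force: 29.8
t 25.47 psi -2.5 pos [524.7  80.2  69.4] tx ty tz [ 4.4 -0.7 41.4] roll -0.0 q6 1.63 dz tilt 0.22
```

```bash
python3 -m handwheel '[{"tx":3,"ty":-1,"tz":10,"roll":0},{"tx":1,"ty":0,"tz":15,"roll":0},{"tx":0,"ty":0,"tz":9,"roll":0},{"tx":0,"ty":0,"tz":3,"roll":0},{"tx":0,"ty":0,"tz":0,"roll":0},{"tx":0,"ty":0,"tz":0,"roll":0}]'
python3 go.py 529 80.7 28 -2.5
```

```text
t: 25.97
tool_pos: [0.5306, 0.0808, 0.0342]
tool_rot: [-3.141, 0.07, -0.001]
contact_force: [0.0, 0.7, -0.6]
opening: 0.0281
grip_force: 29.8
t 25.97 psi -2.5 pos [530.6  80.8  34.2] tx ty tz [-1.6  0.2  6.2] roll -0.001 q6 1.63 dz tilt 0.02
```

```bash
python3 -m handwheel '[{"tx":-1,"ty":0,"tz":4,"roll":0},{"tx":0,"ty":0,"tz":2,"roll":0},{"tx":0,"ty":0,"tz":0,"roll":0},{"tx":0,"ty":0,"tz":0,"roll":0}]'
python3 -m handwheel '[{"tx":0,"ty":0,"tz":0,"roll":0},{"tx":0,"ty":0,"tz":0,"roll":0},{"tx":0,"ty":0,"tz":0,"roll":0},{"tx":0,"ty":0,"tz":0,"roll":0}]' 44
python3 -m handwheel '[{"tx":0,"ty":0,"tz":-12,"roll":0},{"tx":0,"ty":0,"tz":-25,"roll":0},{"tx":0,"ty":0,"tz":-35,"roll":0},{"tx":0,"ty":0,"tz":-35,"roll":0},{"tx":0,"ty":0,"tz":-20,"roll":0},{"tx":0,"ty":0,"tz":0,"roll":0},{"tx":0,"ty":0,"tz":0,"roll":0}]' 42
python3 -m handwheel '[{"tx":0,"ty":0,"tz":0,"roll":-0.122},{"tx":0,"ty":0,"tz":0,"roll":-0.122},{"tx":0,"ty":0,"tz":0,"roll":-0.122},{"tx":0,"ty":0,"tz":0,"roll":-0.122},{"tx":0,"ty":0,"tz":0,"roll":-0.122},{"tx":0,"ty":0,"tz":0,"roll":-0.122},{"tx":0,"ty":0,"tz":0,"roll":-0.122},{"tx":0,"ty":0,"tz":0,"roll":-0.122},{"tx":0,"ty":0,"tz":0,"roll":-0.122},{"tx":0,"ty":0,"tz":0,"roll":-0.122},{"tx":0,"ty":0,"tz":0,"roll":-0.122},{"tx":0,"ty":0,"tz":0,"roll":-0.122}]'
python3 go.py 459.5 -89.9 40 81
python3 - <<'E'
from h import *
z=snap('side'); save(z[0][100:400,100:460],'s1.png')
E
```

```text
t: 26.3
tool_pos: [0.5293, 0.081, 0.0279]
tool_rot: [-3.141, 0.069, -0.0]
contact_force: [-1.3, -0.5, 0.3]
opening: 0.0284
grip_force: 29.8
t: 26.63
tool_pos: [0.5295, 0.081, 0.028]
tool_rot: [-3.141, 0.069, -0.001]
contact_force: [0.2, -0.1, -0.6]
opening: 0.0439
grip_force: 0.0
t: 27.22
tool_pos: [0.5307, 0.081, 0.1578]
tool_rot: [-3.141, 0.069, -0.008]
contact_force: [-0.3, 0.1, -0.9]
opening: 0.042
grip_force: 0.0
t: 28.22
tool_pos: [0.528, 0.0809, 0.1529]
tool_rot: [-2.375, -2.053, 0.005]
contact_force: [-0.3, 0.4, 0.3]
opening: 0.042
grip_force: 0.0
t 28.22 psi 81.7 pos [528.   80.9 152.9] tx ty tz [-178.9  -42.7  113.1] roll 0.012 q6 0.16 dz tilt 0.22
```

View pics/s1.png

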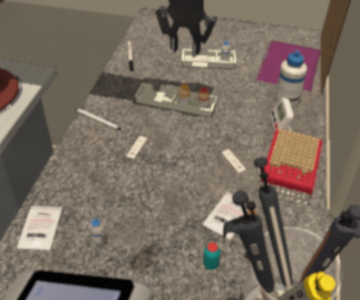

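The crop shows both vials upright in the control tray at (185,90) and (203,93), and the buffer in the patient tray at (226,47). The spare buffer is standing at (97,228), and the remaining cassettes are at (136,147) and (233,160).

```bash
python3 -m handwheel '[{"tx":-25,"ty":-6,"tz":0,"roll":0.01},{"tx":-35,"ty":-8,"tz":0,"roll":0},{"tx":-38,"ty":-9,"tz":10,"roll":0},{"tx":-38,"ty":-9,"tz":20,"roll":0},{"tx":-30,"ty":-7,"tz":30,"roll":0},{"tx":-13,"ty":-4,"tz":30,"roll":0},{"tx":0,"ty":0,"tz":20,"roll":0},{"tx":0,"ty":0,"tz":0,"roll":0},{"tx":0,"ty":0,"tz":0,"roll":0}]'
python3 go.py 459.5 -89.9 2 81
```

```text
t: 29.02
tool_pos: [0.4577, -0.0857, 0.045]
tool_rot: [-2.392, -2.03, 0.004]
contact_force: [1.3, 0.5, 0.4]
opening: 0.0418
grip_force: 0.0
t 29.02 psi 80.7 pos [457.7 -85.7  45. ] tx ty tz [-3.9  2.6 43. ] roll -0.006 q6 -0.18 dz tilt 0.28
```

```bash
python3 -m handwheel '[{"tx":-3,"ty":1,"tz":14,"roll":-0.005},{"tx":0,"ty":1,"tz":14,"roll":0},{"tx":0,"ty":0,"tz":8,"roll":0},{"tx":0,"ty":0,"tz":3,"roll":0},{"tx":0,"ty":0,"tz":0,"roll":0},{"tx":0,"ty":0,"tz":0,"roll":0}]' 40
python3 go.py 459.5 -89.9 1.5 81
```

```text
t: 29.52
tool_pos: [0.4618, -0.0894, 0.0087]
tool_rot: [2.387, 2.041, 0.001]
contact_force: [-0.6, 0.0, -0.2]
opening: 0.0398
grip_force: 0.0
t 29.52 psi 81.1 pos [461.8 -89.4   8.7] tx ty tz [-0.8 -2.2  7.2] roll 0.001 q6 -0.19 dz tilt 0.07
```

```bash
python3 -m handwheel '[{"tx":-1,"ty":-2,"tz":4,"roll":0},{"tx":0,"ty":0,"tz":3,"roll":0},{"tx":0,"ty":0,"tz":0,"roll":0},{"tx":0,"ty":0,"tz":0,"roll":0}]'
python3 go.py 459.5 -89.9 1.5 81
python3 -m handwheel '[{"tx":0,"ty":0,"tz":0,"roll":0},{"tx":0,"ty":0,"tz":0,"roll":0},{"tx":0,"ty":0,"tz":0,"roll":0},{"tx":0,"ty":0,"tz":0,"roll":0},{"tx":0,"ty":0,"tz":0,"roll":0},{"tx":0,"ty":0,"tz":0,"roll":0}]' 5 20
python3 -m handwheel '[{"tx":0,"ty":0,"tz":-10,"roll":0},{"tx":0,"ty":0,"tz":-25,"roll":0},{"tx":0,"ty":0,"tz":-35,"roll":0},{"tx":0,"ty":0,"tz":-32,"roll":0},{"tx":0,"ty":0,"tz":0,"roll":0}]'
python3 go.py 459.2 83.6 60 -2.5
```

```text
t: 29.85
tool_pos: [0.4587, -0.0901, 0.0007]
tool_rot: [-2.388, -2.041, 0.0]
contact_force: [-0.5, -0.5, 0.4]
opening: 0.04
grip_force: 0.0
t 29.85 psi 81.1 pos [458.7 -90.1   0.7] tx ty tz [ 0.4  0.7 -0.8] roll 0.001 q6 -0.2 dz tilt 0.02
t: 30.35
tool_pos: [0.4592, -0.0903, 0.0011]
tool_rot: [2.387, 2.041, 0.0]
contact_force: [-0.9, -0.3, 1.7]
opening: 0.0188
grip_force: 20.5
t: 30.77
tool_pos: [0.4634, -0.0917, 0.1109]
tool_rot: [2.379, 2.034, 0.01]
contact_force: [1.4, -1.0, 0.5]
opening: 0.019
grip_force: 20.3
t 30.77 psi 81.1 pos [463.4 -91.7 110.9] tx ty tz [172.7 -32.1  50. ] roll 1.459 q6 -0.2 dz tilt 0.76
```

```bash
python3 -m handwheel '[{"tx":0,"ty":0,"tz":0,"roll":0.1215},{"tx":0,"ty":0,"tz":0,"roll":0.1215},{"tx":0,"ty":0,"tz":0,"roll":0.1215},{"tx":0,"ty":0,"tz":0,"roll":0.1215},{"tx":0,"ty":0,"tz":0,"roll":0.1215},{"tx":0,"ty":0,"tz":0,"roll":0.1215},{"tx":0,"ty":0,"tz":0,"roll":0.1215},{"tx":0,"ty":0,"tz":0,"roll":0.1215},{"tx":0,"ty":0,"tz":0,"roll":0.1215},{"tx":0,"ty":0,"tz":0,"roll":0.1215},{"tx":0,"ty":0,"tz":0,"roll":0.1215},{"tx":0,"ty":0,"tz":0,"roll":0.1215}]' >/dev/null
python3 -m handwheel '[{"tx":0,"ty":-20,"tz":0,"roll":0},{"tx":0,"ty":-33,"tz":0,"roll":0},{"tx":0,"ty":-36,"tz":0,"roll":0},{"tx":0,"ty":-36,"tz":0,"roll":0},{"tx":0,"ty":-30,"tz":0,"roll":0},{"tx":0,"ty":-15,"tz":0,"roll":0},{"tx":0,"ty":0,"tz":0,"roll":0},{"tx":0,"ty":0,"tz":0,"roll":0}]'
python3 go.py 459.2 83.6 30 -2.5
python3 - <<'E'
from tri import *
z=snap('wrist'); save(z[0],'w9.png')
E
```

```text
t: 32.43
tool_pos: [0.466, 0.0801, 0.1028]
tool_rot: [3.14, -0.065, -0.0]
contact_force: [-0.1, -0.4, -0.0]
opening: 0.019
grip_force: 20.3
t 32.43 psi -2.4 pos [466.   80.1 102.8] tx ty tz [-6.9 -3.2 72.8] roll 0.002 q6 1.63 dz tilt 0.03
```

View pics/w9.png

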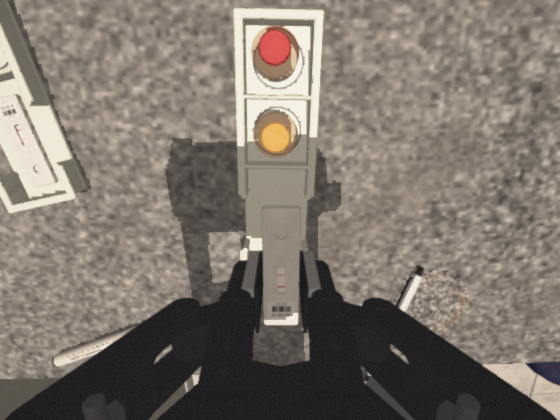

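w9 shows both vials in their wells at (275,47) and (276,137), and the patient cassette flat in its compartment at (28,140). The held cassette lines up with the control compartment.

```bash
python3 -m handwheel '[{"tx":-4,"ty":-1,"tz":15,"roll":0},{"tx":-3,"ty":-1,"tz":25,"roll":0},{"tx":0,"ty":0,"tz":25,"roll":0},{"tx":0,"ty":0,"tz":15,"roll":0},{"tx":0,"ty":0,"tz":5,"roll":0},{"tx":0,"ty":0,"tz":0,"roll":0},{"tx":0,"ty":0,"tz":0,"roll":0}]'
python3 go.py 459.2 82.8 8 -2.5
```

```text
t: 33.07
tool_pos: [0.4599, 0.0812, 0.0184]
tool_rot: [3.141, -0.07, 0.001]
contact_force: [0.4, 0.1, 1.2]
opening: 0.019
grip_force: 20.3
t 33.07 psi -2.5 pos [459.9  81.2  18.4] tx ty tz [-0.8 -1.5 10.4] roll -0.001 q6 1.63 dz tilt 0.03
```

```bash
python3 -m handwheel '[{"tx":-1,"ty":-1,"tz":5,"roll":0},{"tx":0,"ty":0,"tz":4,"roll":0},{"tx":0,"ty":0,"tz":1,"roll":0},{"tx":0,"ty":0,"tz":0,"roll":0},{"tx":0,"ty":0,"tz":0,"roll":0}]'
python3 -m handwheel '[{"tx":0,"ty":0,"tz":0,"roll":0},{"tx":0,"ty":0,"tz":0,"roll":0},{"tx":0,"ty":0,"tz":0,"roll":0},{"tx":0,"ty":0,"tz":0,"roll":0}]' 36
python3 -m handwheel '[{"tx":0,"ty":0,"tz":-10,"roll":0},{"tx":0,"ty":0,"tz":-25,"roll":0},{"tx":0,"ty":0,"tz":-35,"roll":0},{"tx":0,"ty":0,"tz":-35,"roll":0},{"tx":0,"ty":0,"tz":-35,"roll":0},{"tx":-5,"ty":-20,"tz":-35,"roll":0},{"tx":-10,"ty":-35,"tz":-10,"roll":0},{"tx":-10,"ty":-35,"tz":0,"roll":0},{"tx":-10,"ty":-30,"tz":0,"roll":0},{"tx":0,"ty":0,"tz":0,"roll":0},{"tx":0,"ty":0,"tz":0,"roll":0}]'
python3 - <<'E'
from tri import *
z=snap('wrist'); save(z[0],'w10.png'); np.savez('/tmp/w10.npz',im=z[0],d=z[1],K=z[2],k1=z[3],E=z[4])
P=cloud(*z[1:]); t=snap('top'); save(t[0],'t1.png')
E
```

```text
t: 33.48
tool_pos: [0.4586, 0.0831, 0.008]
tool_rot: [3.141, -0.068, 0.001]
contact_force: [0.4, 0.4, -0.2]
opening: 0.0189
grip_force: 20.3
t: 33.82
tool_pos: [0.4585, 0.083, 0.008]
tool_rot: [3.141, -0.068, 0.0]
contact_force: [0.5, -0.3, -1.1]
opening: 0.0359
grip_force: 0.0
t: 34.73
tool_pos: [0.4281, 0.2056, 0.1937]
tool_rot: [3.141, -0.063, 0.002]
contact_force: [-0.7, -0.0, 0.2]
opening: 0.036
grip_force: 0.0
```

View pics/w10.png

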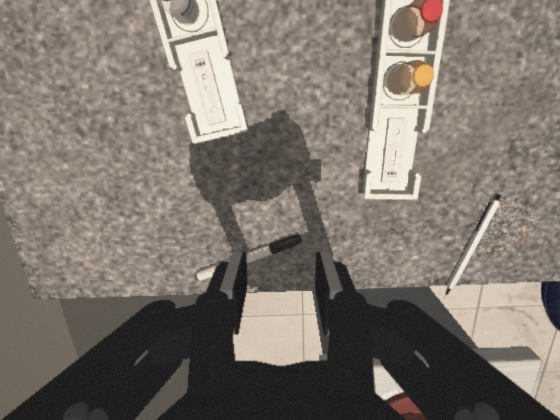

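View pics/t1.png

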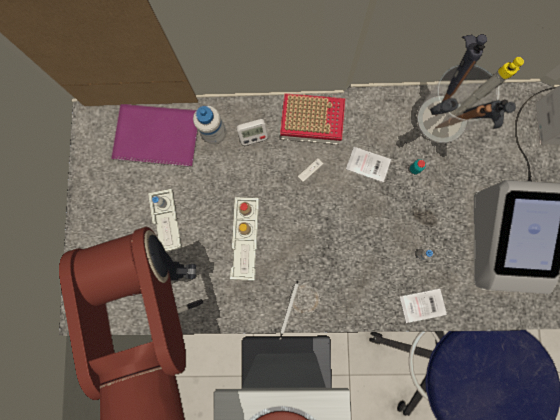

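Both cassettes lie flat in their compartments, at (206,87) and (393,150) in w10, and the vials and the buffer stand in their wells. The top view shows the spare cassette at (311,170), the spare buffer at (428,253) and the turquoise vial at (418,166), all where they started. The robot touches nothing.

```bash
python3 -c "
from station import ctrl
print(ctrl.finish_job())"
```

```text
the job is handed in; nothing more can be done
None
```

Both kits are made up and the job was handed in at about 35 s: the patient tray holds one buffer bottle and one cassette, the control tray holds both control vials and one cassette, and the final pictures show the spare buffer, spare cassette and turquoise look-alike where they started.

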